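# Pin the flip stop's knuckle into its clevis bracket

### The job

Set the wooden knuckle block of the flip stop into the pocket between the two ears of the bracket, ribbed face up and its hole in line with the bushings. Then take the hinge pin from its rest by its square head and push it through the first bushing, the block and the second bushing until its tip stands clearly out on the far side, and finish still holding the pin there by its head (do not let go; I fit the clip next). Leave the tape measure, the spanner and the wooden offcut where they lie.

Things in the scene. Friction and masses are not known exactly. Their poses are not given: they have to be found in the camera images.
- bracket: Fixed aluminium clevis bracket on the saw table. Base plate 96 (x) x 112 (y) x 12 mm. Two upright ears, 52 mm wide in x, at y = -40 to -26 and +26 to +40 mm, tops at z = 78; each has a brass bushing, its flange reaching out to |y| = 44. The pocket is between the ears. The pin may enter from either end. Origin: centre of the underside, on the table; z up.
- bore_mid (a point): Fixed point of the bracket on the common line of both bores, midway between the ears, 58 mm above the bracket's underside; axes as the bracket's: the bores run along y. Bores 15 mm in diameter in the ears, 16 mm in the flanges.
- pocket (a point): Fixed point, centre of the bracket's pocket floor, 20 mm above the bracket's underside, axes as the bracket's. The pocket is 52 mm long in y (between the ears) and 49 mm wide in x, between two low lips: tops 12 mm above this floor, outer faces 65 mm apart, 44 mm long in y. Above the lips it is open to +x and -x.
- knuckle: Loose wooden block, 44 x 44 mm in plan, 60 mm high, with a steel rib 12 wide, 6 high along y on top; 0.10 to 0.20 kg. Stands on the table, rib up. An 18 mm through-hole runs along its y axis, 38 mm above the underside. Its plain x faces are 44 mm apart: grip it there. Origin: centre of the underside; z up to the rib. Half a turn about z makes no difference.
- pin: Loose steel hinge pin, 182 mm long, 0.11 to 0.23 kg: square head 20 x 20 mm, 70 mm long (y = -70 to 0), round shank 12 mm in diameter, 112 mm long (y = 0 to 112), its last 14 mm tapering to 5 mm. Origin: on the axis at the shoulder between head and shank; y points along the pin to its tip. It starts level in its rest, axis 43 mm above the table, two head faces upright.
- pin_tip (a point): Tip of the pin, on its axis, 112 mm from the shoulder; axes as the pin's.
- pin_grip (a point): Point on the pin's axis inside the square head, 30 mm from the shoulder; the place to grip, across the upright faces (pin's x). Axes as the pin's.
- pin_rest: Fixed plywood rest, base 56 x 180 x 12 mm, two notched uprights, each 12 thick, 44 wide, tops at z = 44, at y = -82 mm (under the head's end, notch 24 mm wide) and y = +70 mm (under the shank, notch 16 mm wide). The pin lies along the rest's y and lifts straight up; between the uprights it is free on both sides and its head 21 mm above the base. Origin: centre of the underside.
- tape_measure: Yellow tape measure, about 38 x 78 x 63 mm, a bystander; origin at its underside.
- spanner_19: Open-end spanner, 36 x 201 x 9 mm, a bystander; origin at its underside.
- offcut_e: Small softwood offcut, 35 x 90 x 24 mm, a bystander; origin at the centre of its underside.
- saw_mid_guard: Fixed saw guard between the robot and the work; keep off it. Its hood is hard to see: two thin clear side plates 44 mm before and behind this origin (in world x), reaching 0.45 m to the right (-y) and 0.26 m to the left, up to 0.22 m above the table: reach over it. The work lies beyond it, before the rip fence (face 0.25 m beyond this origin, 0.11 m high).
There are look-alikes about, which are no part of the job. Leave any blue or red look-alike of the knuckle alone.

How it is judged:
By the outcome, as a careful person would: the job done as asked, in the order asked, and still so for the second after the job is handed in, while the arm keeps its last pose, push and grip.
It also fails if it takes over 58 s, if anything falls off the work surface, if the arm or the gripper's body presses on something with over 40 N, if the wrist force passes 120 N, or if a joint passes its speed limit or range.

### The arm

A 6-joint arm with a two-finger parallel gripper is mounted at the origin on a cart in front of the work surface, level with it; the furniture and walls round the work are solid. World frame = base frame: x ahead of the robot, y to its left, z up, the work surface at z = 0. Lengths are in m, angles in rad, forces in N, time in s.
With the tool pointing down it reaches from about 0.375 to 0.9 m from the base axis. Payload 3.1 kg.
Tool frame: the origin (TCP) lies between the finger pads; the fingertips stand manip.nose_length ahead of it and the grasp point (between the pads) lies 5 mm behind it (manip.nose_length is the distance from the TCP to the fingertips, in m); z points along the fingers, y is the line along which they close (so a half turn about z gives the same grasp; the last joint's range is limited). The gripper opens to 85 mm and grips with 20 to 120 N. Pads are 22 mm wide; open, the fingers measure 114 mm over their backs; the gripper's body (76 mm by 85 mm) begins 54 mm behind the grasp point. The pads swing forward as they close: fully open they stand 13 mm farther back than shut.
Start: joints at [-1.306, 0.527, 1.433, -0, 1.181, -0.178], TCP at [0.268, -0.564, 0.245] pointing down, gripper open.
Joint ranges: [-3.08, 3.08], [-0.75, 2.2], [0.22, 2.44], [-1.43, 4.57], [0, 2.65], [-2.85, 2.85]. Speed limits (rad/s): [2.79, 2.79, 3.14, 3.14, 3.14, 3.14].

### API

Orientations are given as a unit quaternion [x, y, z, w].
In Python, from station import monitor, eyes, job, manip gives the robot as it stands.
- The arm moves only by the shell command python3 -m pendant 'ROWS' [FORCE]. ROWS is JSON, a list that holds one entry, the list of rows, each a list of 7 numbers: the shift along the tool's x, y, z as a fraction of full scale, then the turn, a rotation vector about the tool's x, y, z as a fraction of full scale, then the opening, from 0 (shut) to 1 (fully open). A call has 1 to 20 rows; each row shifts and turns the commanded pose from where the row before left it, along the tool's axes as they then stand; what a row does not reach is not made up. Full scale, the value 1, is 800 mm for a shift and 0.12 rad for a turn. A row lasts 1/10 s, in which the tool goes at most 50 mm and 8.59 degrees, less where a joint would pass 70% of its speed; a pose out of reach is approached as far as the arm can. A call with a number of a shift or a turn outside -1 to 1 is refused whole. A call with a gripper value outside its range is refused whole. The fingers move at their own pace and stop on an object; FORCE is the grip in N (left out, the last holds). Time passes only in rows, so rows that do not move let the fingers close. It gives the time, the measured TCP pose, the force, the opening and the grip force at its end, in the units of the state.
- monitor.sense(): the state, without advancing time (a new reading comes with each control period).
- eyes.snapshot(name): name is "scene" or "top" or "wrist"; returns a dict with "pixels" (420x560x3 uint8, red, green, blue), "depth" (420x560 float32, m along the optical axis (not along the pixel's ray), 0 where there is no reading), "intrinsics" (3x3 intrinsics, pixels), "eye" and "attitude" of the camera in the world. Camera axes: x right, y down, z forward; pixel columns grow to the right and rows downward; lengths in m; the calibration is good to about 2 mm. A picture is of the moment at which its call begins.
- job.sign_off(): hands the job in; it is judged then, once.
The state is a dict: "t": time; "q": joint angles; "qd": joint speeds; "tau": joint torques, N m; "tcp_pos": TCP position; "tool_rot": TCP orientation; "force": force on the tool from outside, world axes, zero at the start; "ft_torque": the same for the moment, N m; "finger_gap": opening from 0.0 (shut) to 1.0 (fully open); "gripper_force": force on a finger pad.
Only numpy, scipy, OpenCV 4.12 (cv2) and the standard library are available. Lean on these libraries where they do the work, as an engineer would, in place of code of your own. Each camera call takes 0.05 s, during which the arm holds its last target. There are 200 camera calls.

## Working session

There is one attempt and no reset: what is moved stays moved. The work goes in short steps, Python scripts to look and compute and a shell command to move; the robot and the scene stay as the last step left them, time stands still between calls to the robot, and variables do not carry over. Pictures are saved under pics/ and viewed, at most 10 in all, crops included, and the job is handed in when it is done.

```bash
ls; mkdir -p pics; cat > h.py <<'E'
import numpy as np, cv2
from scipy.spatial.transform import Rotation as R
from station import monitor, eyes, job, manip
def snap(n,fn=None):
    s=eyes.snapshot(n)
    if fn: cv2.imwrite('pics/'+fn,s['pixels'][:,:,::-1])
    np.savez('%s.npz'%n,**{k:np.asarray(v) for k,v in s.items()})
    return s
def cloud(s):
    K=np.asarray(s['intrinsics']);d=np.asarray(s['depth'])
    v,u=np.mgrid[0:d.shape[0],0:d.shape[1]]
    P=np.stack([(u-K[0,2])/K[0,0]*d,(v-K[1,2])/K[1,1]*d,d],-1)
    a=np.asarray(s['attitude'])
    M=a if a.shape==(3,3) else R.from_quat(a).as_matrix()
    W=P@M.T+np.asarray(s['eye']); W[d==0]=np.nan
    return W
E
python3 - <<'E'
from h import *
for n in ['scene','top']:
    s=snap(n,n+'1.png'); print(n,s['eye'],s['attitude'],s['intrinsics'])
print(manip.nose_length, monitor.sense())
E
```

```text
pics
scene [1.07563843 0.93751395 1.1942654 ] [ 0.25480348  0.8922003  -0.3590156  -0.10080476] [[494.12532148   0.         290.00132724]
 [  0.         494.12532148 208.52919362]
 [  0.           0.           1.        ]]
top [0.41979986 0.0050515  1.72616213] [-0.69674252  0.7166098  -0.01962592  0.02520077] [[505.86361738   0.         282.39061764]
 [  0.         505.86361738 210.47977162]
 [  0.           0.           1.        ]]
0.014 {'t': 0.1, 'q': array([-1.30548975e+00,  5.28362906e-01,  1.43374034e+00,  6.30260410e-06,
        1.18140643e+00, -1.78490075e-01]), 'qd': array([ 0.00018907, -0.0038138 , -0.00334619,  0.00100767, -0.00048006,
       -0.00093281]), 'tau': array([ 2.87914690e-04, -4.43301594e+01, -1.78586769e+01, -1.38316791e-04,
        3.80081590e-03, -2.27454092e-05]), 'tcp_pos': array([ 0.26823126, -0.56385161,  0.24444853]), 'tool_rot': array([ 9.75481237e-01,  2.20080527e-01, -3.86827965e-05, -9.57736473e-04]), 'force': array([-0.84532183, -0.60839393, -0.11615429]), 'ft_torque': array([-0.01724472, -0.00053672, -0.00299749]), 'gripper_force': 0.0, 'finger_gap': 0.9970577146010628}
```

View pics/top1.png

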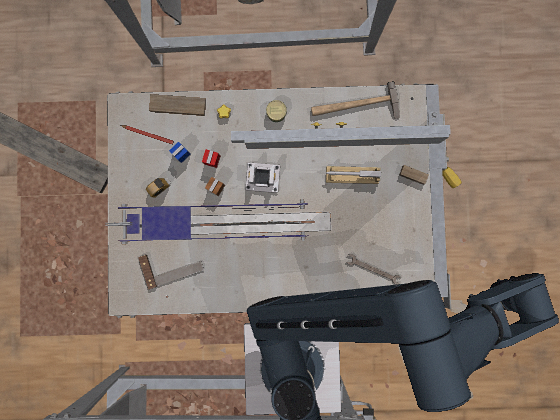

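View pics/scene1.png

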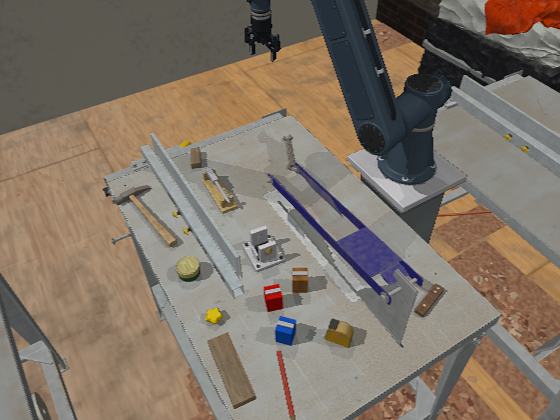

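The top view shows the wooden knuckle at (215,187), between the red (211,157) and blue (179,152) look-alikes. The bracket is at (263,177), the pin in its rest at (353,174), the tape measure at (157,186), and the fence and guard lie beyond and before the work. Next I measure with the depth image.

```bash
python3 - <<'E'
from h import *
L=lambda n:dict(np.load(n+'.npz'))
for n in ['top','scene']:
    s=L(n);W=cloud(s)
    img=s['pixels'].astype(float)
    def rect(name,c,r,z0,z1,):
        m=(np.hypot(W[...,0]-c[0],W[...,1]-c[1])<r)&(W[...,2]>z0)&(W[...,2]<z1)
        p=W[m]
        if len(p)<5: print(n,name,len(p));return
        (cx,cy),(a,b),t=cv2.minAreaRect((p[:,:2]*1000).astype(np.float32))
        print(n,name,len(p),'c',round(cx,1),round(cy,1),'size',round(a,1),round(b,1),'ang',round(t,1),'z',np.round(np.median(p[:,2]),4), 'mean',np.round(p.mean(0),4))
    if n=='top':
        for k,(u,v) in dict(kn=(215,187),br=(263,177),pin=(353,174),tape=(157,186),off=(413,174),fence=(340,133),guard=(250,222),table=(300,195)).items(): print(k,np.round(W[v,u],4))
        c={k:W[v,u] for k,(u,v) in dict(kn=(215,187),br=(263,177),pin=(353,174)).items()}
        np.save('c.npy',c,allow_pickle=True)
    rect('kn',c['kn'],.05,.045,.08); rect('kn_rib',c['kn'],.05,.0625,.08)
    rect('ears',c['br'],.08,.07,.09); rect('brbase',c['br'],.08,.006,.018)
    rect('pin',c['pin'],.13,.046,.07)
    rect('rest',c['pin'],.13,.006,.07)
E
```

```text
kn [0.6102 0.2381 0.0582]
br [0.644  0.0796 0.0199]
pin [ 0.6424 -0.2227  0.043 ]
tape [0.6192 0.4309 0.0577]
off [ 0.639  -0.4278  0.0237]
fence [ 0.7807 -0.1832  0.0508]
guard [0.4898 0.123  0.082 ]
table [ 0.5809 -0.0446  0.001 ]
top kn 185 c 616.3 242.8 size 45.6 43.7 ang 58.0 z 0.0608 mean [0.6157 0.2418 0.0608]
top kn_rib 63 c 615.5 241.8 size 41.4 41.1 ang 65.4 z 0.0659 mean [0.6136 0.2433 0.0665]
top ears 145 c 645.2 81.9 size 82.9 53.1 ang 84.6 z 0.0777 mean [0.6444 0.083  0.0776]
top brbase 501 c 641.8 78.1 size 151.2 143.1 ang 2.8 z 0.0121 mean [0.6404 0.0786 0.012 ]
top pin 272 c 686.6 -224.0 size 176.2 120.7 ang 89.8 z 0.0525 mean [ 0.6674 -0.2365  0.0533]
top rest 1268 c 632.2 -220.8 size 235.3 253.8 ang 2.6 z 0.0144 mean [ 0.6553 -0.2231  0.0239]
scene kn 244 c 615.9 245.6 size 46.9 42.1 ang 58.0 z 0.0619 mean [0.6191 0.2494 0.0611]
scene kn_rib 101 c 617.2 247.4 size 42.6 42.0 ang 58.0 z 0.065 mean [0.6172 0.2456 0.0658]
scene ears 203 c 645.0 85.0 size 89.3 52.8 ang 83.8 z 0.078 mean [0.6462 0.0862 0.0774]
scene brbase 446 c 647.7 85.5 size 134.2 142.1 ang 66.7 z 0.0128 mean [0.6557 0.1005 0.0124]
scene pin 250 c 698.4 -224.2 size 186.1 147.3 ang 86.8 z 0.0516 mean [ 0.6782 -0.2295  0.0528]
scene rest 986 c 640.6 -229.7 size 243.1 252.0 ang 53.8 z 0.0174 mean [ 0.6598 -0.2182  0.0272]
```

```bash
python3 -m pendant '[[[0,0,-0.02,0,0,-0.955,1],[0,0,-0.02,0,0,-0.955,1],[0,0,-0.02,0,0,-0.955,1],[0,0,-0.02,0,0,-0.955,1],[0,0,-0.02,0,0,-0.955,1],[0,0,-0.02,0,0,-0.955,1],[0,0,-0.02,0,0,-0.955,1],[0,0,-0.02,0,0,-0.955,1],[0,0,-0.02,0,0,-0.955,1],[0,0,0,0,0,0,1]]]'
python3 -m pendant '[[[0.03,0.015,0,0,0,0,1],[0.04,0.018,0,0,0,0,1],[0.04,0.018,0,0,0,0,1],[0.04,0.018,0,0,0,0,1],[0.04,0.018,0,0,0,0,1],[0.04,0.018,0,0,0,0,1],[0.04,0.018,0,0,0,0,1],[0.04,0.018,0,0,0,0,1],[0.04,0.018,0,0,0,0,1],[0.04,0.018,0,0,0,0,1],[0.04,0.018,0,0,0,0,1],[0.04,0.018,0,0,0,0,1],[0.04,0.018,0,0,0,0,1],[0.04,0.018,0,0,0,0,1],[0.04,0.018,0,0,0,0,1],[0.04,0.018,0,0,0,0,1],[0.02,0.01,0,0,0,0,1],[0,0,0,0,0,0,1]]]'
python3 - <<'E'
from h import *
s=snap('wrist','w1.png');print(s['eye'],R.from_quat(s['attitude']).as_matrix(),s['intrinsics'][0]);st=monitor.sense();print(st['t'],st['tcp_pos'],st['q'],st['force'],R.from_quat(st['tool_rot']).as_matrix())
E
```

```text
t: 1.1
tcp_pos: [0.2687, -0.5653, 0.3914]
tool_rot: [0.74, 0.672, -0.001, 0.002]
force: [-0.2, -0.3, -0.5]
finger_gap: 0.999
gripper_force: 0.0
t: 2.9
tcp_pos: [0.5532, -0.067, 0.3878]
tool_rot: [0.74, 0.673, -0.0, -0.001]
force: [-0.0, -0.0, 0.0]
finger_gap: 1.002
gripper_force: 0.0
[0.55986955 0.00391909 0.51662217] [[ 0.99553772 -0.09020702 -0.027701  ]
 [-0.0943532  -0.956099   -0.27743861]
 [-0.00145798  0.27881428 -0.96034393]] [289.21895261   0.         275.80240375]
2.95 [ 0.55265298 -0.06830194  0.38792895] [-3.23428670e-01  2.99457730e-01  1.40532772e+00 -4.16696650e-04
  1.43928905e+00 -2.28235002e-01] [ 0.45203826 -0.47811946  0.61988443] [[ 9.49952558e-02  9.95474625e-01 -2.48444906e-03]
 [ 9.95477712e-01 -9.49945594e-02  3.97096217e-04]
 [ 1.59290064e-04 -2.51093592e-03 -9.99996835e-01]]
```

View pics/w1.png

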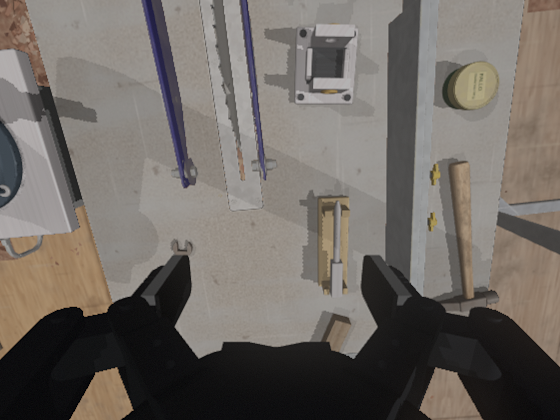

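The wrist view shows the pin with its head at (337,280) towards -y and its tip at (338,205) towards the bracket at (325,65). The pin can therefore enter from the -y side without being turned. I'll measure the pin now, then move closer to the knuckle and bracket.

```bash
cat > fit.py <<'E'
from h import *
def sel(W,c,r,z0,z1): return W[(np.hypot(W[...,0]-c[0],W[...,1]-c[1])<r)&(W[...,2]>z0)&(W[...,2]<z1)]
def rect(p,l):
    if len(p)<5: print(l,len(p));return
    (cx,cy),(a,b),t=cv2.minAreaRect((p[:,:2]*1000).astype(np.float32))
    print(l,len(p),'c',round(cx,1),round(cy,1),'size',round(a,1),round(b,1),'ang',round(t,1),'z',np.round(np.percentile(p[:,2],[10,50,90]),4))
E
python3 - <<'E'
from fit import *
W=cloud(dict(np.load('wrist.npz')))
p=sel(W,(.642,-.225),.125,.040,.07); p=p[(p[:,0]<.70)&(p[:,1]<-.12)&(p[:,1]>-.34)]
rect(p,'pin+uprights')
h=sel(W,(.642,-.225),.125,.050,.058);h=h[(h[:,0]<.70)]; rect(h,'headtop')
for y in np.arange(-.33,-.12,.01):
    q=p[abs(p[:,1]-y)<.005]
    if len(q): print(round(y,3),len(q),np.round([q[:,0].min(),q[:,0].max(),q[:,2].max()],4))
E
python3 -m pendant '[[[0.03,0,0.005,0,0,0,1],[0.04,0,0.01,0,0,0,1],[0.04,0.002,0.01,0,0,0,1],[0.04,0.002,0.01,0,0,0,1],[0.03,0.002,0.01,0,0,0,1],[0.01,0.002,0.005,0,0,0,1],[0,0,0,0,0,0,1],[0,0,0,0,0,0,1]]]'
python3 - <<'E'
from fit import *
s=snap('wrist','w2.png');W=cloud(s)
for l,c,r,z0,z1 in [('kn',(.616,.243),.045,.05,.08),('rib',(.616,.243),.045,.0625,.08),('ears',(.645,.083),.075,.07,.085)]:
    rect(sel(W,c,r,z0,z1),l)
E
```

```text
pin+uprights 1044 c 645.4 -222.0 size 181.8 43.3 ang 87.2 z [0.0436 0.0487 0.0537]
headtop 413 c 644.5 -229.1 size 167.3 20.2 ang 87.6 z [0.0516 0.0531 0.0541]
-0.31 74 [0.6195 0.6627 0.0544]
-0.3 96 [0.6199 0.6624 0.0551]
-0.29 56 [0.6314 0.6503 0.0549]
-0.28 60 [0.632  0.6506 0.0551]
-0.27 64 [0.6326 0.653  0.0547]
-0.26 67 [0.633  0.6531 0.0555]
-0.25 62 [0.6335 0.6531 0.0546]
-0.24 67 [0.634  0.6537 0.0551]
-0.23 34 [0.6392 0.6499 0.0505]
-0.22 37 [0.6396 0.6503 0.0507]
-0.21 35 [0.64   0.6504 0.0503]
-0.2 39 [0.6405 0.651  0.0498]
-0.19 38 [0.6411 0.6512 0.0503]
-0.18 36 [0.6414 0.6516 0.0506]
-0.17 38 [0.6419 0.6543 0.0508]
-0.16 87 [0.627  0.6703 0.0503]
-0.15 110 [0.6273 0.6702 0.0509]
-0.14 35 [0.6442 0.6546 0.0493]
-0.13 9 [0.6479 0.6517 0.0479]
t: 3.75
tcp_pos: [0.5738, 0.0799, 0.3492]
tool_rot: [0.741, 0.672, -0.0, 0.0]
force: [0.8, -0.1, -0.3]
finger_gap: 0.995
gripper_force: 0.0
kn 1346 c 616.4 243.4 size 44.8 44.0 ang 58.1 z [0.0592 0.0608 0.0666]
rib 378 c 615.4 241.7 size 35.8 43.7 ang 62.5 z [0.0649 0.0663 0.0675]
ears 834 c 645.2 83.6 size 86.0 52.2 ang 84.0 z [0.0755 0.0781 0.0792]
```

View pics/w2.png

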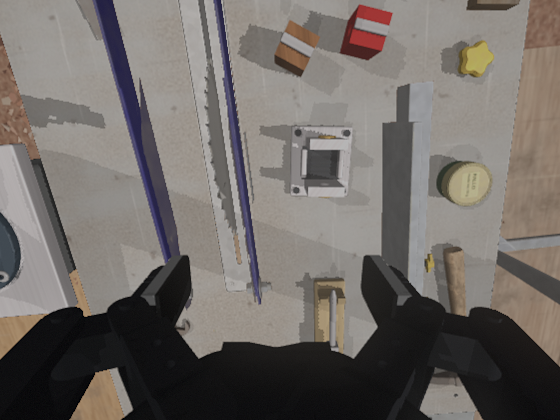

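The wrist view shows the wooden knuckle at (297,48) with its rib running from (282,38) to (314,57), about -32° in world. The red look-alike is at (367,32) and the bracket's ears are at (327,143) and (327,188). I check clearances and refine the bracket pose.

```bash
python3 - <<'E'
from fit import *
s=dict(np.load('wrist.npz'));W=cloud(s)
g=W[(W[...,2]>.05)&(W[...,0]>.35)&(W[...,0]<.6)&(W[...,1]>-.1)&(W[...,1]<.35)&(W[...,2]<.25)&(W[...,0]<.57)]
for z in np.arange(.06,.24,.03):
    q=g[abs(g[:,2]-z)<.015]
    if len(q): print('guard z',round(z,2),len(q),np.round(np.percentile(q[:,0],[1,50,99]),3))
f=W[(W[...,2]>.03)&(W[...,0]>.70)&(W[...,1]<.0)&(W[...,1]>-.3)&(W[...,2]<.2)];print('fence',f[:,0].min(),np.percentile(f[:,2],99))
rect(sel(W,(.70,.27),.05,.05,.08),'red')
b=sel(W,(.645,.083),.08,.008,.0145);c=b
# trim outliers by local frame
for a in [84,84.5,85]:
    t=np.radians(a-90);M=np.array([[np.cos(t),np.sin(t)],[-np.sin(t),np.cos(t)]]);q=(b[:,:2]-[.645,.0836])@M.T*1000
    print(a,np.round(np.percentile(q,[0.3,1,99,99.7],axis=0).T,1))
e=sel(W,(.645,.083),.075,.0745,.085)
for sg in (1,-1):
    q=e[(e[:,1]-.0836)*sg>.0]; rect(q,'ear%d'%sg); print(q[:,:2].mean(0))
u,v=297,48
print(W[v,u],W[38,282],W[57,314])
T=dict(np.load('top.npz'));WT=cloud(T)
k=sel(W,(.616,.243),.03,.0635,.08);rect(k,'ribW'); k=sel(WT,(.616,.243),.03,.0635,.08);rect(k,'ribT')
E
```

```text
guard z 0.06 625 [0.489 0.491 0.537]
guard z 0.09 309 [0.488 0.49  0.537]
guard z 0.15 1077 [0.441 0.449 0.554]
guard z 0.18 6796 [0.439 0.449 0.541]
guard z 0.21 844 [0.439 0.442 0.541]
fence 0.7446260454425707 0.11278339023510375
red 1493 c 711.4 254.4 size 44.9 44.7 ang 72.2 z [0.0589 0.0608 0.0666]
84 [[-47.6 -47.3  47.5  48. ]
 [-55.  -54.7  54.3  54.4]]
84.5 [[-47.6 -47.4  47.5  48.2]
 [-54.8 -54.4  54.1  54.2]]
85 [[-47.7 -47.7  47.6  48.5]
 [-54.8 -54.2  54.3  54.5]]
ear1 399 c 648.7 115.9 size 13.6 52.0 ang 83.9 z [0.0771 0.0782 0.0792]
[0.64803689 0.1158947 ]
ear-1 363 c 641.8 50.6 size 13.8 52.1 ang 84.9 z [0.0771 0.0782 0.0793]
[0.64158358 0.05068612]
[0.6164005  0.23932239 0.06616572] [0.59833452 0.25236186 0.0667478 ] [0.64643348 0.23882797 0.00084651]
ribW 365 c 616.2 243.3 size 12.2 43.4 ang 58.1 z [0.0652 0.0664 0.0675]
ribT 53 c 614.5 240.7 size 39.1 41.2 ang 61.4 z [0.0642 0.0667 0.071 ]
```

```bash
cat > plan.py <<'E'
import sys
from h import *
# usage: plan.py x y z heading_deg : total tool-frame shift (fraction of full scale, current axes) and turn (fractions)
def plan(x,y,z,h):
    st=monitor.sense(); C=R.from_quat(st['tool_rot']); a=np.radians(h)
    T=R.from_matrix(np.array([[np.cos(a),np.sin(a),0],[np.sin(a),-np.cos(a),0],[0,0,-1]]))
    m=C.as_matrix();d=np.array([x,y,z])-st['tcp_pos']
    print('t',round(st['t'],2),'tcp',np.round(st['tcp_pos'],4),'head',round(np.degrees(np.arctan2(m[1,0],m[0,0])),2),'shift now',np.round(m.T@d/.8,4),'shift after turn',np.round(T.as_matrix().T@d/.8,4),'turn',np.round((C.inv()*T).as_rotvec()/.12,3),'F',np.round(st['force'],1),'gap',round(st['finger_gap'],3),'gf',round(st['gripper_force'],1),'q6',round(st['q'][5],2))
if __name__=='__main__': plan(*map(float,sys.argv[1:]))
E
python3 -m pendant '[[[0,0,0,0,0,0.997,0.8],[0,0,0,0,0,0.997,0.8],[0,0,0,0,0,0.997,0.8],[0,0,0,0,0,0.997,0.8],[0,0,0,0,0,0.997,0.8],[0,0,0,0,0,0.997,0.8],[0,0,0,0,0,0.997,0.8],[0,0,0,0,0,0.997,0.8],[0,0,0,0,0,0.997,0.8],[0,0,0,0,0,0.997,0.8],[0,0,0,0,0,0.997,0.8],[0,0,0,0,0,0.997,0.8],[0,0,0,0,0,0.997,0.8],[0,0,0,0,0,0.997,0.8],[0,0,0,0,0,0.997,0.8],[0,0,0,0,0,0.997,0.8],[0,0,0,0,0,0.997,0.8],[0,0,0,0,0,0,0.8]]]'
python3 plan.py 0.6162 0.2433 0.15 -31.9
```

```text
t: 5.6
tcp_pos: [0.574, 0.0799, 0.3499]
tool_rot: [0.961, -0.277, 0.001, 0.0]
force: [-0.6, -0.3, 0.3]
finger_gap: 0.798
gripper_force: 0.0
t 5.6 tcp [0.574  0.0799 0.3499] head -32.12 shift now [-0.0642 -0.201   0.2498] shift after turn [-0.0631 -0.2013  0.2498] turn [-0.    -0.009 -0.032] F [-0.6 -0.3  0.3] gap 0.798 gf 0.0 q6 2.08
```

Move across at height, then down.

```bash
python3 -m pendant '[[[-0.0126,-0.04,0,0,0,0,0.8],[-0.0126,-0.04,0,0,0,-0.032,0.8],[-0.0126,-0.04,0,0,0,0,0.8],[-0.0126,-0.04,0,0,0,0,0.8],[-0.0126,-0.041,0,0,0,0,0.8],[0,0,0.03,0,0,0,0.8],[0,0,0.04,0,0,0,0.8],[0,0,0.04,0,0,0,0.8],[0,0,0.04,0,0,0,0.8],[0,0,0.04,0,0,0,0.8],[0,0,0.04,0,0,0,0.8],[0,0,0.02,0,0,0,0.8],[0,0,0,0,0,0,0.8]]]'
python3 plan.py 0.6162 0.2433 0.037 -31.9
```

```text
t: 6.9
tcp_pos: [0.6144, 0.2431, 0.1464]
tool_rot: [0.962, -0.273, -0.003, 0.002]
force: [0.0, -0.4, -0.2]
finger_gap: 0.804
gripper_force: 0.0
t 6.9 tcp [0.6144 0.2431 0.1464] head -31.73 shift now [ 0.0024 -0.002   0.1367] shift after turn [ 0.0018 -0.0014  0.1367] turn [0.038 0.036 0.025] F [ 0.  -0.4 -0.2] gap 0.804 gf 0.0 q6 2.33
```

```bash
python3 -m pendant '[[[0.001,-0.001,0.03,0,0,0,0.8],[0.001,0,0.04,0,0,0,0.8],[0,0,0.04,0,0,0,0.8],[0,0,0.02,0,0,0,0.8],[0,0,0.007,0,0,0,0.8],[0,0,0,0,0,0,0.8],[0,0,0,0,0,0,0.8]]]'
python3 -m pendant '[[[0,0,0,0,0,0,0.3],[0,0,0,0,0,0,0.3],[0,0,0,0,0,0,0.3],[0,0,0,0,0,0,0.3],[0,0,0,0,0,0,0.3],[0,0,0,0,0,0,0.3],[0,0,0,0,0,0,0.3],[0,0,0,0,0,0,0.3]]]' 50
python3 plan.py 0.6162 0.2433 0.25 -31.9
```

```text
t: 7.6
tcp_pos: [0.6191, 0.2446, 0.0414]
tool_rot: [0.962, -0.274, 0.001, -0.001]
force: [-0.8, 0.3, -0.3]
finger_gap: 0.802
gripper_force: 0.0
t: 8.4
tcp_pos: [0.6188, 0.2446, 0.0414]
tool_rot: [0.962, -0.274, 0.001, -0.001]
force: [0.1, -0.3, 5.9]
finger_gap: 0.508
gripper_force: 52.7
t 8.4 tcp [0.6188 0.2446 0.0414] head -31.78 shift now [-0.0014  0.0026 -0.2607] shift after turn [-0.0019  0.0031 -0.2607] turn [-0.016 -0.018  0.018] F [ 0.1 -0.3  5.9] gap 0.508 gf 52.7 q6 2.33
```

```bash
python3 -m pendant '[[[0,0,-0.01,0,0,0,0.3],[0,0,-0.03,0,0,0,0.3],[0,0,-0.03,0,0,0,0.3],[0,0,-0.03,0,0,0,0.3],[0,0,-0.03,0,0,0,0.3],[0,0,-0.03,0,0,0,0.3],[0,0,-0.03,0,0,0,0.3],[0,0,-0.03,0,0,0,0.3],[0,0,0,0,0,0,0.3]]]'
python3 -m pendant '[[[0,0,0,0,0,-0.5,0.3],[0,0,0,0,0,-0.95,0.3],[0,0,0,0,0,-0.95,0.3],[0,0,0,0,0,-0.95,0.3],[0,0,0,0,0,-0.95,0.3],[0,0,0,0,0,-0.95,0.3],[0,0,0,0,0,-0.95,0.3],[0,0,0,0,0,-0.95,0.3],[0,0,0,0,0,-0.95,0.3],[0,0,0,0,0,-0.95,0.3],[0,0,0,0,0,-0.95,0.3],[0,0,0,0,0,-0.95,0.3],[0,0,0,0,0,-0.95,0.3],[0,0,0,0,0,-0.95,0.3],[0,0,0,0,0,-0.95,0.3],[0,0,0,0,0,-0.95,0.3],[0,0,0,0,0,-0.95,0.3],[0,0,0,0,0,-0.95,0.3],[0,0,0,0,0,-0.3,0.3],[0,0,0,0,0,0,0.3]]]'
python3 plan.py 0.6453 0.0848 0.13 84.2
```

```text
t: 9.3
tcp_pos: [0.6196, 0.245, 0.2195]
tool_rot: [0.962, -0.274, 0.003, -0.002]
force: [0.3, -0.1, -2.2]
finger_gap: 0.508
gripper_force: 51.9
t: 11.3
tcp_pos: [0.6166, 0.2442, 0.2137]
tool_rot: [0.739, 0.674, -0.002, -0.001]
force: [0.1, -0.4, -1.5]
finger_gap: 0.51
gripper_force: 51.8
t 11.3 tcp [0.6166 0.2442 0.2137] head 84.74 shift now [-0.195   0.0544  0.1046] shift after turn [-0.1945  0.0559  0.1046] turn [-0.028  0.008  0.078] F [ 0.1 -0.4 -1.5] gap 0.51 gf 51.8 q6 0.3
```

```bash
python3 -m pendant '[[[-0.02,0.006,0,0,0,0.08,0.3],[-0.035,0.01,0,0,0,0,0.3],[-0.04,0.011,0.01,0,0,0,0.3],[-0.04,0.011,0.02,0,0,0,0.3],[-0.04,0.011,0.03,0,0,0,0.3],[-0.0195,0.007,0.03,0,0,0,0.3],[0,0,0.0146,0,0,0,0.3],[0,0,0,0,0,0,0.3],[0,0,0,0,0,0,0.3],[0,0,0,0,0,0,0.3]]]'
python3 - <<'E'
from fit import *
from plan import plan
plan(.6453,.0848,.0614,84.2)
s=snap('wrist','w3.png');W=cloud(s)
rect(sel(W,(.645,.083),.05,.135,.18),'kn top'); rect(sel(W,(.645,.083),.05,.152,.165),'rib'); rect(sel(W,(.648,.116),.035,.0745,.083),'ear+')
t=snap('top');W=cloud(t);rect(sel(W,(.648,.116),.035,.0745,.083),'ear+');rect(sel(W,(.6416,.05),.035,.0745,.083),'ear-')
plan(.6453,.0848,.0614,84.2)
E
```

```text
t: 12.3
tcp_pos: [0.6474, 0.0862, 0.1334]
tool_rot: [0.742, 0.671, 0.001, 0.001]
force: [-0.2, 0.7, -2.3]
finger_gap: 0.508
gripper_force: 51.7
t 12.3 tcp [0.6474 0.0862 0.1334] head 84.28 shift now [-0.002  -0.0026  0.0899] shift after turn [-0.002  -0.0024  0.0899] turn [ 0.02  -0.002  0.011] F [-0.2  0.7 -2.3] gap 0.508 gf 51.7 q6 0.06
kn top 19280 c 645.3 85.6 size 45.2 99.9 ang 84.5 z [0.1506 0.1575 0.1773]
rib 7571 c 646.6 85.4 size 45.1 88.1 ang 84.4 z [0.1522 0.1554 0.1589]
ear+ 1769 c 648.9 115.8 size 14.6 52.2 ang 83.8 z [0.0773 0.0781 0.079 ]
ear+ 12 c 630.4 119.2 size 11.8 9.4 ang 43.6 z [0.0752 0.0769 0.0783]
ear- 0
t 12.4 tcp [0.6473 0.0861 0.1335] head 84.28 shift now [-0.0019 -0.0026  0.0901] shift after turn [-0.0019 -0.0024  0.0901] turn [ 0.021 -0.002  0.012] F [-0.3 -0.1 -1.4] gap 0.508 gf 51.7 q6 0.06
```

View pics/w3.png

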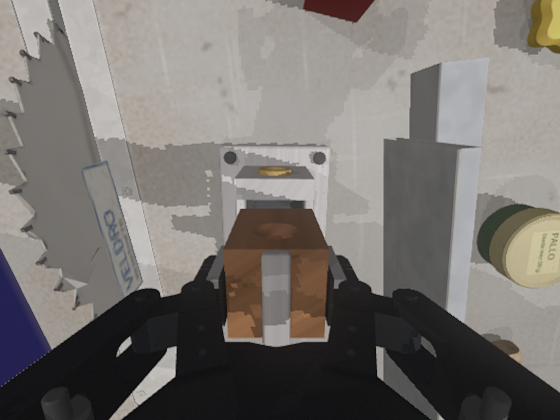

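The block is held over the pocket, rib up (rib at (275,295)), with the +y ear at (275,178) beyond it. Next I measure the block's offset in the bracket frame.

```bash
python3 - <<'E'
from fit import *
W=cloud(dict(np.load('wrist.npz')))
t=np.radians(-5.8);M=np.array([[np.cos(t),np.sin(t)],[-np.sin(t),np.cos(t)]])
B=W.reshape(-1,3).copy();B[:,:2]=(B[:,:2]-[.6452,.0833])@M.T
v,u=np.mgrid[0:420,0:560];m=((u>228)&(u<324)&(v>248)&(v<335)).ravel()
k=B[m&(B[:,2]>.145)&(B[:,2]<.165)]*1000
for y in range(-20,30,5):
    q=k[abs(k[:,1]-y)<2.5];r=q[q[:,2]>155.5]
    if len(q)>5 and len(r)>5: print(y,len(q),'x',np.round(np.percentile(q[:,0],[1,99]),1),'rib',np.round(np.percentile(r[:,0],[2,98]),1),'z',np.round(np.percentile(q[:,2],[5,95]),1))
print('ymax',np.percentile(k[:,1],99.7))
E
```

```text
-15 652 x [-19.5  22.8] rib [-4.4  7.3] z [151.2 153.5]
-10 913 x [-19.   22.3] rib [-4.4  7.2] z [151.3 158.5]
-5 929 x [-18.9  22.2] rib [-4.3  7.1] z [151.3 158.6]
0 956 x [-18.8  22. ] rib [-4.2  7.1] z [151.3 158.5]
5 968 x [-18.3  21.9] rib [-4.2  7. ] z [151.3 158.4]
10 992 x [-18.3  21.5] rib [-4.6  6.9] z [151.2 158.6]
15 1008 x [-17.9  21.2] rib [-4.5  7.3] z [151.2 158.6]
20 1046 x [-17.8  21.1] rib [-4.4  7.2] z [151.2 158.6]
25 617 x [-17.5  20.6] rib [-4.1  6.9] z [151.3 158.2]
ymax 24.47493842796329
```

```bash
python3 -m pendant '[[[-0.0025,-0.002,0,0,0,0,0.3],[0,0,0.015,0,0,0,0.3],[0,0,0.02,0,0,0,0.3],[0,0,0.02,0,0,0,0.3],[0,0,0.015,0,0,0,0.3],[0,0,0.008,0,0,0,0.3],[0,0,0.004,0,0,0,0.3],[0,0,0.003,0,0,0,0.3],[0,0,0,0,0,0,0.3],[0,0,0,0,0,0,0.3]]]'
python3 plan.py 0.6453 0.0848 0.0614 84.2
```

```text
t: 13.4
tcp_pos: [0.6453, 0.0832, 0.0646]
tool_rot: [0.742, 0.67, 0.0, 0.0]
force: [-0.7, -1.1, -1.7]
finger_gap: 0.51
gripper_force: 51.8
t 13.4 tcp [0.6453 0.0832 0.0646] head 84.2 shift now [ 0.0019 -0.0002  0.004 ] shift after turn [ 0.0019 -0.0002  0.004 ] turn [ 0.009 -0.001  0.   ] F [-0.7 -1.1 -1.7] gap 0.51 gf 51.8 q6 0.06
```

```bash
python3 -m pendant '[[[0.001,0,0.002,0,0,0,0.3],[0,0,0.0015,0,0,0,0.3],[0,0,0,0,0,0,0.3],[0,0,0,0,0,0,0.3]]]'; python3 -m pendant '[[[0,0,0.001,0,0,0,0.3],[0,0,0,0,0,0,0.3],[0,0,0,0,0,0,0.3]]]'
```

```text
t: 13.8
tcp_pos: [0.6453, 0.0841, 0.0615]
tool_rot: [0.742, 0.67, 0.0, 0.0]
force: [0.5, 0.1, -1.7]
finger_gap: 0.504
gripper_force: 51.8
t: 14.1
tcp_pos: [0.6452, 0.0841, 0.0614]
tool_rot: [0.742, 0.67, 0.0, 0.0]
force: [-0.5, -0.4, 5.7]
finger_gap: 0.512
gripper_force: 52.6
```

```bash
python3 -m pendant '[[[0,0,0,0,0,0,0.5],[0,0,0,0,0,0,0.55],[0,0,0,0,0,0,0.75],[0,0,0,0,0,0,0.8],[0,0,0,0,0,0,0.8],[0,0,-0.01,0,0,0,0.8],[0,0,-0.03,0,0,0,0.8],[0,0,-0.04,0,0,0,0.8],[0,0,-0.04,0,0,0,0.8],[0,0,-0.04,0,0,0,0.8],[0,0,-0.04,0,0,0,0.8],[0,0,-0.02,0,0,0,0.8],[-0.03,0,0,0,0,0,0.8],[-0.04,0,0,0,0,0,0.8],[-0.04,0,0,0,0,0,0.8],[-0.01,0,0,0,0,0,0.8],[0,0,0,0,0,0,0.8],[0,0,0,0,0,0,0.8]]]'
python3 - <<'E'
from fit import *
from plan import plan
s=snap('wrist','w4.png');W=cloud(s)
plan(.643,-.265,.12,87)
t=np.radians(-5.8);M=np.array([[np.cos(t),np.sin(t)],[-np.sin(t),np.cos(t)]])
B=W.reshape(-1,3).copy();B[:,:2]=(B[:,:2]-[.6452,.0833])@M.T;B*=1000
def q(a): print(len(a)); rect(a/1000,'')
i=(abs(B[:,0])<30)
q(B[i&(abs(B[:,1])<25)&(B[:,2]>82.5)&(B[:,2]<95)])
q(B[i&(abs(B[:,1])<24)&(B[:,2]>77)&(B[:,2]<95)])
q(B[i&(B[:,1]>25)&(B[:,1]<42)&(B[:,2]>74)&(B[:,2]<82)])
q(B[i&(B[:,1]<-25)&(B[:,1]>-42)&(B[:,2]>74)&(B[:,2]<82)])
E
```

```text
t: 15.9
tcp_pos: [0.6353, -0.0108, 0.2366]
tool_rot: [0.742, 0.67, 0.0, -0.0]
force: [0.4, 0.9, -0.1]
finger_gap: 0.798
gripper_force: 0.0
t 15.95 tcp [ 0.6353 -0.0104  0.2365] head 84.25 shift now [-0.3158  0.0415  0.1455] shift after turn [-0.3173  0.0263  0.1457] turn [ 0.    -0.005 -0.401] F [-0.5 -0.1  0.2] gap 0.801 gf 0.0 q6 -0.09
661
 661 c 0.0 -0.1 size 37.3 39.1 ang 41.4 z [0.0853 0.0862 0.087 ]
2380
 2380 c -0.5 -0.2 size 42.7 44.0 ang 89.8 z [0.0795 0.0807 0.0864]
1037
 1037 c 0.2 32.4 size 14.3 51.7 ang 90.0 z [0.0772 0.0782 0.0792]
806
 806 c 0.2 -33.6 size 13.2 51.4 ang 90.0 z [0.0773 0.0783 0.0792]
```

View pics/w4.png

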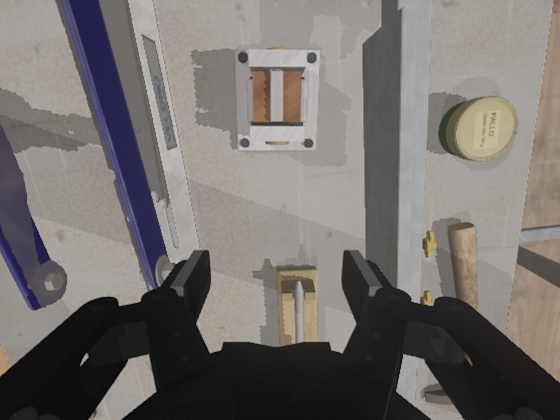

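The block is seated in the pocket, rib up. It is centred within 0.5 mm and its rib top is at 86 mm, as it should be. Next, the pin.

```bash
python3 -m pendant '[[[-0.03,0.004,0.005,0,0,-0.2,0.6],[-0.04,0.004,0.01,0,0,-0.2,0.6],[-0.04,0.004,0.015,0,0,0,0.6],[-0.04,0.004,0.015,0,0,0,0.6],[-0.04,0.004,0.015,0,0,0,0.6],[-0.04,0.003,0.015,0,0,0,0.6],[-0.04,0.003,0.015,0,0,0,0.6],[-0.03,0.003,0.015,0,0,0,0.6],[-0.017,0,0.005,0,0,0,0.6],[0,0,0,0,0,0,0.6],[0,0,0,0,0,0,0.6]]]'
python3 - <<'E'
from fit import *
from plan import plan
s=snap('wrist','w5.png');W=cloud(s)
plan(.643,-.265,.038,87.2)
p=W[(W[...,0]>.61)&(W[...,0]<.68)&(W[...,1]<-.1)&(W[...,1]>-.33)&(W[...,2]>.044)&(W[...,2]<.06)]
h=p[p[:,2]>.0518]; rect(h,'head top')
for y in np.arange(-.31,-.11,.005):
    q=p[abs(p[:,1]-y)<.0025]; q=q[q[:,2]>q[:,2].max()-.003] if len(q) else q
    if len(q): print(round(y,3),len(q),np.round([q[:,0].min(),q[:,0].max(),q[:,0].mean(),q[:,2].max()],4))
E
```

```text
t: 17.05
tcp_pos: [0.6433, -0.2646, 0.1487]
tool_rot: [0.725, 0.688, 0.0, -0.0]
force: [-0.4, -0.3, -0.1]
finger_gap: 0.6
gripper_force: 0.0
t 17.1 tcp [ 0.6435 -0.2643  0.149 ] head 87.03 shift now [-0.0009 -0.0006  0.1388] shift after turn [-0.0009 -0.0005  0.1388] turn [ 0.003 -0.005 -0.025] F [-0.4 -0.4 -0.5] gap 0.601 gf 0.0 q6 -0.5
head top 1791 c 642.7 -277.4 size 69.0 19.8 ang 87.6 z [0.0523 0.0531 0.0539]
-0.31 98 [0.6314 0.6504 0.6415 0.0544]
-0.305 114 [0.6316 0.6506 0.6412 0.055 ]
-0.3 123 [0.6319 0.6509 0.6415 0.0547]
-0.295 124 [0.6323 0.6511 0.6418 0.0547]
-0.29 130 [0.6326 0.6513 0.6417 0.0547]
-0.285 119 [0.6329 0.6515 0.6422 0.0548]
-0.28 130 [0.6332 0.6525 0.6427 0.0544]
-0.275 139 [0.6335 0.6528 0.6429 0.0546]
-0.27 138 [0.6331 0.653  0.6433 0.0546]
-0.265 123 [0.6334 0.653  0.6434 0.0552]
-0.26 141 [0.6336 0.6534 0.6435 0.0547]
-0.255 128 [0.6342 0.6535 0.6437 0.0552]
-0.25 138 [0.6342 0.6538 0.644  0.0549]
-0.245 142 [0.6346 0.6539 0.6441 0.0545]
-0.24 58 [0.6364 0.6487 0.6447 0.0505]
-0.235 47 [0.6407 0.6481 0.6444 0.0509]
-0.23 61 [0.641  0.6491 0.6452 0.0504]
-0.225 67 [0.6413 0.6503 0.6456 0.05  ]
-0.22 61 [0.6416 0.6505 0.6461 0.0506]
-0.215 68 [0.6419 0.6506 0.6458 0.0504]
-0.21 67 [0.6414 0.6509 0.6462 0.0501]
-0.205 59 [0.6424 0.651  0.6462 0.0508]
-0.2 75 [0.6421 0.6514 0.6468 0.0501]
-0.195 69 [0.6422 0.6515 0.6472 0.0505]
-0.19 74 [0.6426 0.6519 0.6474 0.0502]
-0.185 84 [0.6428 0.6528 0.6475 0.0499]
-0.18 66 [0.6439 0.6516 0.6475 0.0506]
-0.175 76 [0.6435 0.6532 0.6481 0.0503]
-0.17 76 [0.6438 0.6528 0.6482 0.0506]
-0.165 82 [0.644  0.6536 0.6488 0.0503]
-0.16 66 [0.6436 0.6531 0.6487 0.0509]
-0.155 83 [0.6446 0.6534 0.649  0.0503]
-0.15 83 [0.645  0.6537 0.6495 0.0503]
-0.145 81 [0.6452 0.6545 0.6495 0.0503]
-0.14 71 [0.6461 0.6541 0.6499 0.0493]
-0.135 58 [0.6471 0.653  0.6502 0.0479]
-0.13 12 [0.6481 0.6517 0.6499 0.0475]
```

View pics/w5.png

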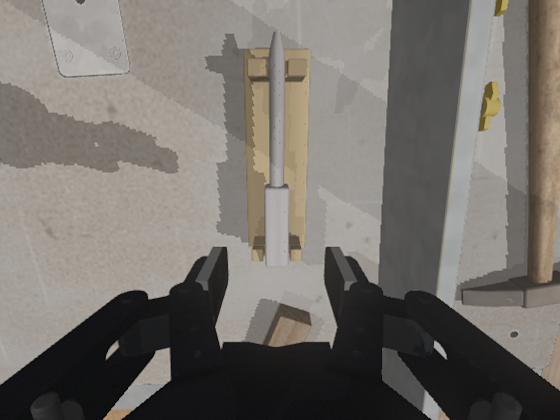

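The pin lies in its rest with its head from (277,185) to (277,265) and its tip at (277,33). That fits a shoulder at y=-0.2425, an axis heading of 87.05° and the grip point at (0.643,-0.2725).

```bash
python3 -m pendant '[[[-0.0102,0,0.02,0,0,0,0.6],[0,0,0.035,0,0,0,0.6],[0,0,0.035,0,0,0,0.6],[0,0,0.025,0,0,0,0.6],[0,0,0.015,0,0,0,0.6],[0,0,0.008,0,0,0,0.6],[0,0,0,0,0,0,0.6],[0,0,0,0,0,0,0.6]]]'
python3 plan.py .6431 -.2725 .038 87.05
```

```text
t: 17.9
tcp_pos: [0.6433, -0.2744, 0.0389]
tool_rot: [0.726, 0.688, 0.0, 0.001]
force: [0.4, -0.2, 0.0]
finger_gap: 0.6
gripper_force: 0.0
t 17.9 tcp [ 0.6433 -0.2744  0.0389] head 86.97 shift now [ 0.0024 -0.0004  0.0011] shift after turn [ 0.0024 -0.0004  0.0011] turn [ 0.013  0.007 -0.012] F [ 0.4 -0.2  0. ] gap 0.6 gf 0.0 q6 -0.51
```

Close firmly, then lift.

```bash
python3 -m pendant '[[[0.0022,0,0.001,0,0,0,0.6],[0,0,0,0,0,0,0],[0,0,0,0,0,0,0],[0,0,0,0,0,0,0],[0,0,0,0,0,0,0],[0,0,0,0,0,0,0],[0,0,0,0,0,0,0],[0,0,0,0,0,0,0],[0,0,0,0,0,0,0]]]' 100
python3 -m pendant '[[[0,0,-0.005,0,0,0,0],[0,0,-0.01,0,0,0,0],[0,0,-0.02,0,0,0,0],[0,0,-0.03,0,0,0,0],[0,0,-0.03,0,0,0,0],[0,0,-0.02,0,0,0,0],[0,0,0,0,0,0,0],[0,0,0,0,0,0,0]]]'
python3 plan.py .6362 -.0945 .13 84.2
```

```text
t: 18.8
tcp_pos: [0.6431, -0.2726, 0.0382]
tool_rot: [0.726, 0.688, 0.0, 0.001]
force: [-0.6, 0.3, 6.0]
finger_gap: 0.218
gripper_force: 98.3
t: 19.6
tcp_pos: [0.6425, -0.2723, 0.1295]
tool_rot: [0.726, 0.688, 0.0, 0.0]
force: [-0.3, -0.6, -2.4]
finger_gap: 0.22
gripper_force: 97.8
t 19.6 tcp [ 0.6425 -0.2723  0.1295] head 86.95 shift now [ 0.2215 -0.0197 -0.0007] shift after turn [ 0.2203 -0.0303 -0.0007] turn [0.001 0.001 0.4  ] F [-0.3 -0.6 -2.4] gap 0.22 gf 97.8 q6 -0.51
```

```bash
python3 -m pendant '[[[0,0,0,0,0,0.2,0],[0,0,0,0,0,0.2,0],[0.02,-0.004,0,0,0,0,0],[0.035,-0.008,0,0,0,0,0],[0.035,-0.008,0,0,0,0,0],[0.035,-0.008,0,0,0,0,0],[0.035,-0.008,0,0,0,0,0],[0.024,-0.005,0,0,0,0,0],[0,0,0,0,0,0,0],[0,0,0,0,0,0,0],[0,0,0,0,0,0,0]]]'
cat > pin.py <<'E'
from fit import *
from plan import plan
import sys
plan(.6246,-.1222,.053,84.2)
st=monitor.sense();s=snap('wrist',sys.argv[1]);W=cloud(s)
m=R.from_quat(st['tool_rot']).as_matrix()
T=(W.reshape(-1,3)-st['tcp_pos'])@m*1000   # tool frame mm
k=T[(abs(T[:,1])<14)&(T[:,2]<12)&(T[:,2]>-22)]
print('head top z(tool)',np.median(k[(k[:,0]>12)&(k[:,0]<28),2]),'n',len(k))
for x in range(14,150,8):
    q=k[abs(k[:,0]-x)<4]
    if len(q)>8: print(x,len(q),'y',np.round(np.percentile(q[:,1],[1,50,99]),1),'ztop',np.round(np.percentile(q[:,2],3),1))
t=np.radians(-5.8);M=np.array([[np.cos(t),np.sin(t)],[-np.sin(t),np.cos(t)]])
B=W.reshape(-1,3).copy();B[:,:2]=(B[:,:2]-[.6454,.0828])@M.T;B*=1000
for l,a in [('ear+',B[(abs(B[:,0])<30)&(B[:,1]>24)&(B[:,1]<45)&(B[:,2]>74)&(B[:,2]<82)]),('ear-',B[(abs(B[:,0])<30)&(B[:,1]<-24)&(B[:,1]>-45)&(B[:,2]>74)&(B[:,2]<82)])]: rect(a/1000,l)
g=B[(B[:,1]<-38)&(B[:,1]>-50)&(abs(B[:,0])<15)&(B[:,2]>40)&(B[:,2]<75)];rect(g/1000,'flange-')
a=B[(abs(B[:,0])<20)&(B[:,1]<-46)&(B[:,1]>-250)&(B[:,2]>40)];tt=(W.reshape(-1,3)-st['tcp_pos'])@m*1000
E
python3 pin.py w6.png
```

```text
t: 20.7
tcp_pos: [0.6255, -0.1237, 0.1293]
tool_rot: [0.742, 0.67, 0.0, 0.001]
force: [-0.0, -0.1, -1.7]
finger_gap: 0.219
gripper_force: 97.8
t 20.7 tcp [ 0.6255 -0.1237  0.1293] head 84.16 shift now [ 0.0019 -0.0014  0.0954] shift after turn [ 0.0018 -0.0013  0.0954] turn [ 0.009  0.006 -0.006] F [-0.  -0.1 -1.7] gap 0.219 gf 97.8 q6 -0.27
head top z(tool) -14.843258735154933 n 12565
14 1255 y [-13.8   0.2  13.8] ztop -20.7
22 797 y [-10.1  -0.6   9.2] ztop -15.9
30 947 y [-9.9 -0.6  9.1] ztop -15.6
38 484 y [-6.4 -0.4  5.6] ztop -11.4
46 519 y [-6.3 -0.6  5.5] ztop -11.5
54 537 y [-6.2 -0.2  5.4] ztop -11.5
62 568 y [-6.  -0.2  5.2] ztop -11.6
70 612 y [-6.3 -0.4  5.6] ztop -11.5
78 643 y [-6.2 -0.6  5.5] ztop -11.7
86 683 y [-6.1 -0.2  5.3] ztop -11.7
94 721 y [-6.  -0.2  5.6] ztop -11.7
102 779 y [-6.3 -0.5  5.6] ztop -11.7
110 759 y [-6.1 -0.2  5.4] ztop -11.6
ear+ 0
ear- 0
flange- 0
```

View pics/w6.png

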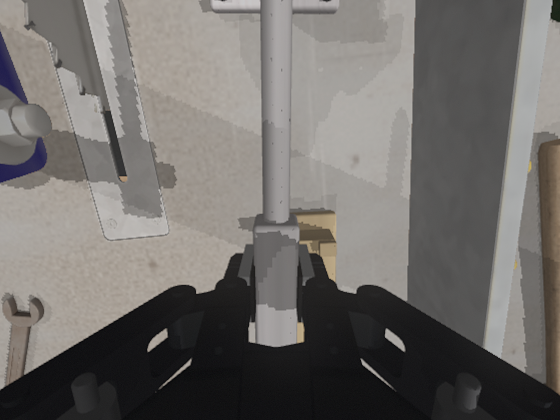

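The pin is held level and straight. Its shank runs from (275,215) up to the top edge of the view, its axis is about 5 mm above the TCP, and it is about 0.3 mm off centre. I lower it to bore height, short of the flange.

```bash
python3 -m pendant '[[[0.009,-0.001,0.01,0,0,0,0],[0,0,0.025,0,0,0,0],[0,0,0.025,0,0,0,0],[0,0,0.02,0,0,0,0],[0,0,0.01,0,0,0,0],[0,0,0.005,0,0,0,0],[0,0,0,0,0,0,0],[0,0,0,0,0,0,0]]]'
python3 - <<'E'
from fit import *
from plan import plan
plan(.6253,-.1162,.053,84.2)
t=np.radians(-5.8);M=np.array([[np.cos(t),np.sin(t)],[-np.sin(t),np.cos(t)]])
for n in ['top','scene']:
    s=snap(n);W=cloud(s);B=W.reshape(-1,3).copy();B[:,:2]=(B[:,:2]-[.6454,.0828])@M.T;B*=1000
    for y in range(-140,-45,8):
        q=B[(abs(B[:,0])<14)&(abs(B[:,1]-y)<4)&(B[:,2]>50)&(B[:,2]<75)]
        if len(q)>3: print(n,y,len(q),'x',np.round(np.percentile(q[:,0],[2,50,98]),1),'z',np.round(np.percentile(q[:,2],[50,97]),1))
E
```

```text
t: 21.55
tcp_pos: [0.6255, -0.1157, 0.0539]
tool_rot: [0.742, 0.67, 0.0, 0.001]
force: [-0.3, 0.1, -2.0]
finger_gap: 0.215
gripper_force: 97.8
t 21.55 tcp [ 0.6255 -0.1157  0.0539] head 84.19 shift now [-0.0007 -0.0002  0.0011] shift after turn [-0.0007 -0.0001  0.0011] turn [ 0.012  0.003 -0.001] F [-0.3  0.1 -2. ] gap 0.215 gf 97.8 q6 -0.26
top -132 8 x [-4.4 -1.5  2.9] z [65.5 70.7]
top -124 7 x [-4.6 -1.7  2.9] z [63.3 70. ]
top -116 8 x [-4.6 -0.5  4.5] z [64.9 69.1]
top -108 12 x [-6.  -0.5  4.6] z [63.2 65. ]
top -100 8 x [-5.9 -1.6  4.3] z [60.4 67.1]
top -92 10 x [-5.6 -0.4  3. ] z [63.4 66.9]
top -84 6 x [-5.1 -0.5  2.7] z [62.2 68.9]
top -76 7 x [-4.5 -1.6  5.3] z [63.7 66.9]
top -68 8 x [-4.5 -1.7  2.1] z [59.7 65.6]
scene -140 8 x [-5.8 -1.   4. ] z [67.2 68.5]
scene -132 7 x [-3.2  1.4  6.1] z [64.4 67.7]
scene -124 9 x [-4.6  0.1  4.6] z [62.2 66.8]
scene -116 4 x [-4.9  0.6  3.9] z [62.1 67. ]
scene -108 6 x [-2.1  1.7  5.1] z [66.4 66.9]
scene -100 11 x [-5.8  0.9  5.1] z [64.4 69.2]
scene -92 5 x [-2.1  1.   4.2] z [67.4 67.8]
scene -84 7 x [-4.9  1.   5. ] z [66.  67.9]
scene -76 8 x [-5.1  1.7  5.8] z [64.4 68.5]
scene -68 8 x [-4.  -0.   5.3] z [65.  69.1]
scene -60 7 x [-2.8 -1.1  1.7] z [63.1 67.5]
```

```bash
python3 -m pendant '[[[0,0,0.001,0,0,0,0],[0,0,0,0,0,0,0]]]'; cat > al.py <<'E'
from fit import *
from plan import plan
plan(.6253,-.1162,.053,84.2)
s=snap('wrist');W=cloud(s)
t=np.radians(-5.8);M=np.array([[np.cos(t),np.sin(t)],[-np.sin(t),np.cos(t)]])
B=W.reshape(-1,3).copy();B[:,:2]=(B[:,:2]-[.6454,.0828])@M.T;B*=1000
for y in range(-170,-45,10):
    q=B[(abs(B[:,0])<13)&(abs(B[:,1]-y)<5)&(B[:,2]>50)&(B[:,2]<75)]
    if len(q)>20: print(y,len(q),'x',np.round(np.percentile(q[:,0],[1,99]),1),np.round(np.percentile(q[:,0],[1,99]).mean(),2),'ztop',np.round(np.percentile(q[:,2],95),1))
for l,a,b in (('ear-',-42,-24),('ear+',24,42)):
    rect(B[(abs(B[:,0])<32)&(B[:,1]>a)&(B[:,1]<b)&(B[:,2]>75)&(B[:,2]<81)]/1000,l)
E
python3 al.py
```

```text
t: 21.85
tcp_pos: [0.6251, -0.1155, 0.0529]
tool_rot: [0.742, 0.67, 0.0, 0.0]
force: [-0.6, -0.4, -2.0]
finger_gap: 0.215
gripper_force: 97.8
t 21.85 tcp [ 0.6251 -0.1155  0.0529] head 84.2 shift now [-0.0009  0.0004 -0.0002] shift after turn [-0.0009  0.0004 -0.0002] turn [ 0.006  0.002 -0.   ] F [-0.6 -0.4 -2. ] gap 0.215 gf 97.8 q6 -0.26
-170 1128 x [-10.1   8.9] -0.61 ztop 68.5
-160 618 x [-6.6  5.3] -0.61 ztop 64.4
-150 663 x [-6.4  5.2] -0.59 ztop 64.2
-140 693 x [-6.3  5.1] -0.59 ztop 64.3
-130 762 x [-6.5  5.4] -0.58 ztop 64.3
-120 819 x [-6.4  5.3] -0.57 ztop 64.3
-110 862 x [-6.2  5.1] -0.57 ztop 64.3
-100 953 x [-6.5  5.4] -0.55 ztop 64.4
-90 929 x [-6.4  5.2] -0.57 ztop 64.3
ear- 0
ear+ 0
```

```bash
python3 -m pendant '[[[0,0.0007,0,0,0,0,0],[0.01,0,0,0,0,0,0],[0.01,0,0,0,0,0,0],[0.01,0,0,0,0,0,0],[0.01,0,0,0,0,0,0],[0,0,0,0,0,0,0],[0,0,0,0,0,0,0]]]'; python3 al.py
```

```text
t: 22.6
tcp_pos: [0.6287, -0.0832, 0.0524]
tool_rot: [0.742, 0.671, -0.0, 0.0]
force: [-0.1, -0.1, -2.1]
finger_gap: 0.218
gripper_force: 97.8
t 22.6 tcp [ 0.6287 -0.0832  0.0524] head 84.26 shift now [-0.0415 -0.0001 -0.0007] shift after turn [-0.0415 -0.0001 -0.0007] turn [-0.     0.001  0.008] F [-0.1 -0.1 -2.1] gap 0.218 gf 97.8 q6 -0.21
-170 880 x [-9.5  9.1] -0.23 ztop 72.2
-160 1248 x [-12.7  12.8] 0.04 ztop 73.1
-150 966 x [-10.1   9.6] -0.25 ztop 68.3
-140 1238 x [-9.8  9.3] -0.26 ztop 68.1
-130 597 x [-6.2  5.7] -0.28 ztop 63.8
-120 654 x [-6.1  5.6] -0.25 ztop 63.9
-110 685 x [-6.   5.5] -0.24 ztop 63.8
-100 738 x [-6.2  5.6] -0.33 ztop 63.9
-90 804 x [-6.2  5.6] -0.28 ztop 63.9
-80 849 x [-6.   5.4] -0.28 ztop 63.9
-70 929 x [-6.2  5.7] -0.27 ztop 63.8
-60 1009 x [-6.1  5.5] -0.3 ztop 63.9
-50 167 x [-6.   5.4] -0.28 ztop 63.7
ear- 0
ear+ 0
```

```bash
python3 -m pendant '[[[0.008,0.0002,-0.0005,0,0,0,0],[0.01,0,0,0,0,0,0],[0.01,0,0,0,0,0,0],[0.01,0,0,0,0,0,0],[0,0,0,0,0,0,0]]]'; python3 -m pendant '[[[0.008,0,0,0,0,0,0],[0.01,0,0,0,0,0,0],[0.01,0,0,0,0,0,0],[0,0,0,0,0,0,0],[0,0,0,0,0,0,0]]]'; python3 plan.py .6377 .0067 .053 84.2
```

```text
t: 23.15
tcp_pos: [0.6318, -0.0518, 0.0528]
tool_rot: [0.741, 0.671, -0.0, -0.0]
force: [0.0, -0.1, -2.1]
finger_gap: 0.216
gripper_force: 97.8
t: 23.65
tcp_pos: [0.6342, -0.0308, 0.0528]
tool_rot: [0.742, 0.671, -0.0, 0.0]
force: [0.4, -0.6, -2.0]
finger_gap: 0.221
gripper_force: 97.8
t 23.65 tcp [ 0.6342 -0.0308  0.0528] head 84.24 shift now [ 0.047  -0.0004 -0.0002] shift after turn [ 0.047  -0.0004 -0.0002] turn [0.    0.001 0.006] F [ 0.4 -0.6 -2. ] gap 0.221 gf 97.8 q6 -0.12
```

```bash
python3 -m pendant '[[[0.006,0,0,0,0,0,0],[0.008,0,0,0,0,0,0],[0.008,0,0,0,0,0,0],[0,0,0,0,0,0,0]]]'; python3 -m pendant '[[[0.008,0,0,0,0,0,0],[0.008,0,0,0,0,0,0],[0.005,0,0,0,0,0,0],[0,0,0,0,0,0,0],[0,0,0,0,0,0,0]]]'; python3 al.py; python3 - <<'E'
from fit import *
s=snap('scene');W=cloud(s)
img=s['pixels'][190:310,200:340,::-1];cv2.imwrite('pics/s7.png',cv2.resize(img,None,fx=5,fy=5,interpolation=cv2.INTER_CUBIC))
t=np.radians(-5.8);M=np.array([[np.cos(t),np.sin(t)],[-np.sin(t),np.cos(t)]])
B=W.reshape(-1,3).copy();B[:,:2]=(B[:,:2]-[.6454,.0828])@M.T;B*=1000
q=B[(abs(B[:,0])<10)&(B[:,1]>46)&(B[:,1]<90)&(B[:,2]>48)&(B[:,2]<68)];print('tip pts',len(q),q[:,1].max() if len(q) else '')
E
```

```text
t: 24.05
tcp_pos: [0.6359, -0.0125, 0.0528]
tool_rot: [0.742, 0.671, 0.0, -0.0]
force: [0.1, 0.1, -0.9]
finger_gap: 0.217
gripper_force: 97.8
t: 24.55
tcp_pos: [0.6376, 0.0032, 0.0528]
tool_rot: [0.742, 0.671, -0.0, 0.0]
force: [-0.1, -0.5, -2.0]
finger_gap: 0.219
gripper_force: 97.8
t 24.55 tcp [0.6376 0.0032 0.0528] head 84.22 shift now [-0.1501 -0.0003 -0.0002] shift after turn [-0.1501 -0.0003 -0.0002] turn [-0.     0.001  0.004] F [-0.1 -0.5 -2. ] gap 0.219 gf 97.8 q6 -0.07
-110 389 x [-9.9  9.7] -0.08 ztop 68.5
-100 751 x [-9.7  9.6] -0.09 ztop 68.6
-90 804 x [-9.4  9.2] -0.11 ztop 68.8
-80 873 x [-9.4  9.2] -0.08 ztop 70.6
-70 1256 x [-12.7  12.9] 0.06 ztop 72.4
-60 985 x [-9.8  9.7] -0.06 ztop 68.7
-50 1066 x [-9.6  9.4] -0.09 ztop 68.3
ear- 5452 c -0.1 -32.8 size 14.6 52.3 ang 89.7 z [0.0773 0.0782 0.0789]
ear+ 1660 c 0.1 26.9 size 52.1 2.8 ang 0.2 z [0.0759 0.0778 0.079 ]
tip pts 18 60.334288306524485
```

View pics/s7.png

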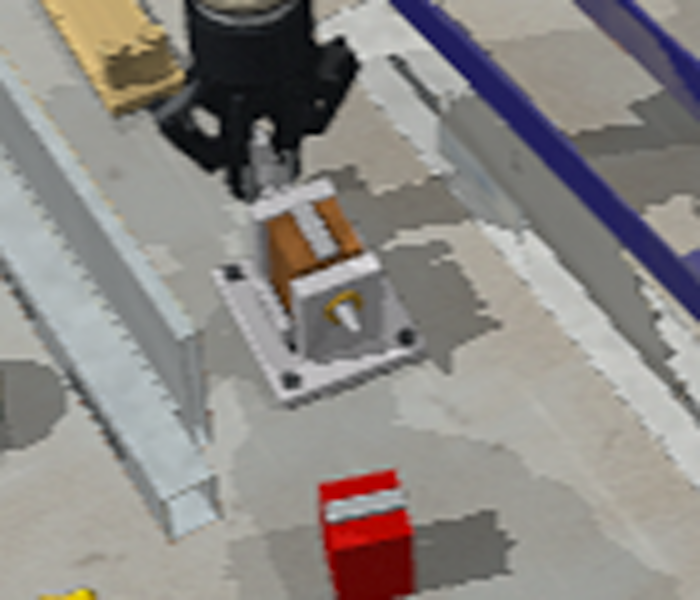

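The scene crop shows the tip standing out of the far bushing at (347,315), with the block seated rib up between the ears. I push the last few millimetres.

```bash
python3 -m pendant '[[[0.0025,0,0,0,0,0,0],[0.002,0,0,0,0,0,0],[0,0,0,0,0,0,0],[0,0,0,0,0,0,0],[0,0,0,0,0,0,0]]]'; python3 - <<'E'
from fit import *
t=np.radians(-5.8);M=np.array([[np.cos(t),np.sin(t)],[-np.sin(t),np.cos(t)]])
def bf(n):
    W=cloud(snap(n));B=W.reshape(-1,3).copy();B[:,:2]=(B[:,:2]-[.6454,.0828])@M.T;return B*1000
B=bf('scene');q=B[(abs(B[:,0])<10)&(B[:,1]>46)&(B[:,1]<90)&(B[:,2]>48)&(B[:,2]<68)];print('tip',len(q),q[:,1].max())
B=bf('top');q=B[(abs(B[:,0])<10)&(B[:,1]>46)&(B[:,1]<90)&(B[:,2]>48)&(B[:,2]<68)];print('tip top',len(q),q[:,1].max() if len(q) else '')
B=bf('wrist');q=B[(abs(B[:,0])<8)&(B[:,2]>66)&(B[:,2]<70)&(B[:,1]<-35)];print('shoulder',np.percentile(q[:,1],99.5))
q=B[(abs(B[:,0])<4)&(B[:,2]>83)&(B[:,2]<90)&(abs(B[:,1])<30)];print('rib z',len(q),np.median(q[:,2]) if len(q) else '')
st=monitor.sense();print(st['tcp_pos'],st['force'],st['t'],st['gripper_force'])
E
```

```text
t: 25.15
tcp_pos: [0.638, 0.0067, 0.0528]
tool_rot: [0.742, 0.67, 0.0, 0.0]
force: [-0.1, 0.4, -1.8]
finger_gap: 0.216
gripper_force: 97.8
tip 21 66.68651775079752
tip top 13 61.837279653338896
shoulder -43.284873171996765
rib z 3802 86.1700641180255
[0.63803127 0.00662008 0.05285368] [ 0.49070705  0.1066744  -1.62741515] 25.3 97.79048323631287
```

```bash
python3 -c "
from station import job
print(job.sign_off())"
```

```text
the job is handed in; nothing more can be done
None
```

The wooden knuckle block sits in the bracket pocket, rib up, and the hinge pin runs through both bushings and the block with its tip about 20 mm out on the far side; the gripper still holds it by its head, and I handed the job in at about 25 s.

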